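# Hang the dipping basket in the notch of the soaking bath's rim

### The job

Pick up the small wire dipping basket and hang it by its own flat hook over the notched rim of the empty steel soaking bath, with the cage inside the bath. The rim rail has one notch that takes the hook: feel gently along the rail until the hook drops in, see that it is fully home in the notch, and let go; leave the beaker, jar and vial around it where they stand.

Things in the scene. Friction and masses are not known exactly. Their poses are not given: they have to be found in the camera images.
- basket: Dipping basket, 0.11 to 0.21 kg: square cage of steel wire, 60 x 60 mm, 50 mm high, open at the top; from its -x side a flat steel strap rises and bends over into a hook with an upright grey sprung grip block on top; 137 mm high overall. Origin: bottom of the cage, under its middle; z up. It starts standing on the worktop left or right of the bath.
- hook_seat (a point): On the basket: middle of the underside of the hook's saddle (the flat bend that comes to rest on the rim), 39 mm towards -x and 75 mm up from the basket's origin, same axes. The hook is 24 mm wide (y), 3 to 4 mm thick; clear gap between strap and outer tongue 12 mm (x); the tongue reaches 25 mm below the saddle.
- grip_mid (a point): On the basket: middle of the grey grip block, 26 mm (x) x 14 mm (y) x 48 mm high, 38 mm above hook_seat; same axes. Grip it here, across its 14 mm. It rides on two pins over a spring: held up it sits at its upper stop; pushed down against the hook it sinks up to 9 mm (3 N to start, 0.9 N more per mm), then it is hard. It moves sideways with the hook, without give.
- bath: Empty soaking bath: a heavy fixed open steel box, 150 mm (x) x 200 mm (y) x 90 mm high, walls and floor 4 mm. Origin: under its middle, on the worktop; z up; its -x wall is nearest the robot and carries the notched rail on its top edge, the other three have an outward lip. Basket and bath with rail must press on each other with no more than 30 N.
- rim_mid (a point): On the bath: middle of the -x wall's top edge, 90 mm up, same axes. On this edge stands the rail, 8 mm high, 4 mm thick, 150 mm long (y), with one notch 28 mm wide cut right down to the edge. The notch's middle lies anywhere within 22 mm of this point along y; it is not measured: see or feel it. The rail does not shift. Hook home: the saddle rests at this point's height.
- beaker: A plain clear glass beaker, about 75 mm across and 92 mm high, standing on the other side of the bath from the basket; leave it alone. Origin under its middle.
- jar: A squat dark-lidded sample jar, 68 mm across and 106 mm high, behind the bath on the left; leave it alone. Origin under its middle.
- vial_b: A small capped glass vial, 27 mm across and 62 mm high, behind the bath; leave it alone. Origin under its middle.
Mind the look-alikes: they are no part of the job. Leave any yellow look-alike of the basket alone.

How it is judged:
By the outcome, as a careful person would: the job done as asked, in the order asked, and still so for the second after the job is handed in, with the robot touching nothing.
It also fails if it takes over 64 s, if anything falls off the work surface, if the arm or the gripper's body presses on something with over 40 N, if the wrist force passes 120 N, or if a joint passes its speed limit or range.

### The arm

A 6-joint arm with a two-finger parallel gripper is mounted at the origin on a cart in front of the work surface, level with it; the furniture and walls round the work are solid. World frame = base frame: x ahead of the robot, y to its left, z up, the work surface at z = 0. Lengths are in mm, angles in rad, forces in N, time in s.
With the tool pointing down it reaches from about 350 to 950 mm from the base axis. Payload 17.4 kg.
Tool frame: the origin (TCP) lies at the very end of the fingers, on their centre line; the grasp point (between the pads) lies behind it (manip.grip_point_offset is the y of the grasp point in the tool frame, in mm); y points along the fingers, x is the direction in which the jaws open and shut, and the axes are right-handed (so a half turn about y gives the same grasp; the last joint's range is limited). The gripper opens to 93 mm and grips with 3 to 60 N. Pads are 15 mm wide; open, the fingers measure 128 mm over their backs; the gripper's body (75 mm by 188 mm) begins 65 mm behind the grasp point.
Start: joints at [1.167, 0.116, 1.442, -0, 1.584, -0.038], TCP at [241.453, 630.343, 218.646] pointing down, gripper open.
Joint ranges: [-2.83, 2.83], [-0.83, 2.19], [0.07, 2.5], [-1.14, 4.28], [0.01, 3], [-2.97, 2.97]. Speed limits (rad/s): [1.89, 1.89, 2.22, 3.14, 3.14, 3.14].

### API

Orientations are given as a unit quaternion [w, x, y, z].
In Python, from cell import manip gives the robot as it stands.
- The arm moves only by the tool carry_out, never from a script. Its argument "deltas" is a list of rows, each a list of 3 entries, a list of its own where there are three numbers: the shift along the tool's x, y, z in m, then the turn about the tool's y in degrees, then the gripper's target within -1 to 1 (shut at 1, half-way at 0, fully open at -1). In form: [[[x, y, z], roll, hand], ...]. A call has 1 to 5 rows; each row is the pose to reach, as a shift and turn from the pose commanded when the call began, along the tool's axes at that moment; what a row does not reach only later rows make up. A row lasts 1/12 s, in which the tool goes at most 41.7 mm and 7.16 degrees, less where a joint would pass 70% of its speed; a pose out of reach is approached as far as the arm can. A call with a gripper value outside its range is refused whole. The fingers move at their own pace and stop on an object; the grip force is fixed at half the most. Time passes only in rows, so rows that repeat a pose let the fingers close. It gives the time, the measured TCP pose, the force and the opening at its end, in the units of the state.
- manip.get_state(): the state, without advancing time (a new reading comes with each control period).
- manip.read_camera(name): name is "side" or "top"; returns a dict with "img" (384x512x3 uint8, red, green, blue), "fx", "fy", "cx", "cy" (pixels), "D" ([k1, k2, p1, p2, k3] as OpenCV has them; the pictures are not rectified), "extrinsics" (4x4, takes a point from camera to world coordinates). Camera axes: x right, y up, looking along -z (the intrinsics and any distortion apply to the point x, -y, -z); pixel columns grow to the right and rows downward; lengths in mm; the calibration is good to about 2 mm. A picture is of the moment at which its call begins. There is no depth.
- manip.sign_off(): hands the job in, once; it reports no verdict.
Trained networks look in the newest picture that a camera, given by its name, has taken for a name from the list of things; names that differ only in an ending like _2 or _b are one class to them, and where a whole thing is asked for, a point or a joint stands for the part that bears it (a point fixed in the world has none). Each returns a list of dicts, best first, with "p" (0 to 1); they miss things now and then, are a little off and sometimes report something else, mostly with a low value. They report only what shows in the picture. A call takes as long as a camera call. They do not tell look-alikes from the thing itself.
- manip.trace(camera, query): "region" (384x512 bool, what is visible of it) and "position" ([column, row] in pixels, amid what is visible of it).
- manip.mark_of(camera, query): "position" ([column, row] in pixels: a listed point, or the origin of a listed thing).
The state is a dict: "t": time; "joint_pos": joint angles; "dq": joint speeds; "joint_efforts": joint torques, N m; "tcp_pos": TCP position; "tool_rot": TCP orientation; "contact_force": force on the tool from outside, world axes, zero at the start; "moment": the same for the moment, N m; "gripper_width": finger opening in mm.
Only numpy, scipy, OpenCV 4.12 (cv2) and the standard library are available. Lean on these libraries where they do the work, as an engineer would, in place of code of your own. Each camera call takes 0.05 s, during which the arm holds its last target.

## Working session

There is one attempt and no reset: what is moved stays moved. The work goes in short steps, Python scripts to look and compute and a tool call to move; the robot and the scene stay as the last step left them, time stands still between calls to the robot, and variables do not carry over. Pictures are saved under pics/ and viewed, and the job is handed in when it is done.

Besides the shell and the picture viewer there is one more tool, called as a command line: name --argument value ..., lists and objects as JSON in quotes. carry_out: Moves the arm, as the interface text tells. Its arguments: {"type":"object","properties":{"deltas":{"type":"array","items":{"type":"array"}}},"required":["deltas"]}

```bash
mkdir -p pics; ls; cat > h.py <<'E'
import numpy as np, cv2
from cell import manip
def save(c,fn):
    cv2.imwrite(fn,c["img"][:,:,::-1])
def ray(c,px):
    K=np.array([[c["fx"],0,c["cx"]],[0,c["fy"],c["cy"]],[0,0,1]],float)
    u=cv2.undistortPoints(np.array([[px]],float),K,np.array(c["D"],float))[0,0]
    E=np.array(c["extrinsics"]); d=E[:3,:3]@np.array([u[0],-u[1],-1]); return E[:3,3],d
def atz(c,px,z):
    o,d=ray(c,px); return o+d*(z-o[2])/d[2]
def proj(c,P):
    E=np.array(c["extrinsics"]); p=(np.array(P,float).reshape(-1,3)-E[:3,3])@E[:3,:3]; p=p*[1,-1,-1]
    K=np.array([[c["fx"],0,c["cx"]],[0,c["fy"],c["cy"]],[0,0,1]],float)
    return cv2.projectPoints(p,np.zeros(3),np.zeros(3),K,np.array(c["D"],float))[0][:,0]
def tri(c1,p1,c2,p2):
    o1,d1=ray(c1,p1);o2,d2=ray(c2,p2);A=np.stack([d1,-d2],1)
    s=np.linalg.lstsq(A,o2-o1,rcond=None)[0];a=o1+d1*s[0];b=o2+d2*s[1]
    return (a+b)/2,np.linalg.norm(a-b)
E
cat > s.py <<'E'
from h import *
s=manip.get_state();print({k:np.round(v,3).tolist() for k,v in s.items()});print(manip.grip_point_offset)
C={n:manip.read_camera(n) for n in("side","top")}
for n,c in C.items():
    save(c,f"pics/{n}0.png");print(n,c["fx"],c["D"],np.round(c["extrinsics"],2).tolist())
for q in["basket","hook_seat","grip_mid","bath","rim_mid","beaker","jar","vial_b"]:
    r={}
    for n in C:
        m=manip.mark_of(n,q); r[n]=m
        print(q,n,[(np.round(x["position"],1).tolist(),round(x["p"],2)) for x in m])
    if r["side"] and r["top"]:print("  tri",tri(C["side"],r["side"][0]["position"],C["top"],r["top"][0]["position"]))
E
python3 s.py
```

```text
pics
{'t': 0.0, 'joint_pos': [1.167, 0.116, 1.442, 0.0, 1.584, -0.038], 'dq': [-0.001, 0.001, 0.0, 0.001, 0.001, -0.001], 'joint_efforts': [0.007, -72.128, -62.261, 0.079, 0.024, -0.0], 'tcp_pos': [241.369, 630.135, 217.877], 'tool_rot': [-0.582, 0.583, 0.4, -0.401], 'contact_force': [-0.025, 0.065, 0.215], 'moment': [0.038, 0.046, 0.044], 'gripper_width': 92.761}
-18.8
side 379.52800105329425 [-0.05133491  0.          0.          0.          0.        ] [[0.93, 0.19, -0.31, 179.71], [-0.36, 0.44, -0.82, -888.07], [-0.02, 0.88, 0.48, 721.02], [0.0, 0.0, 0.0, 1.0]]
top 494.87897318594776 [0.04138706 0.         0.         0.         0.        ] [[0.07, 0.98, -0.2, 257.33], [-1.0, 0.07, -0.02, 135.78], [-0.01, 0.2, 0.98, 1676.59], [0.0, 0.0, 0.0, 1.0]]
basket side [([187.5, 172.1], 0.87), ([210.4, 204.0], 0.62)]
basket top [([114.6, 230.7], 0.6), ([203.1, 236.3], 0.55)]
  tri (array([442.16447621, 614.9372912 ,  -8.28197458]), np.float64(0.8832318282759152))
hook_seat side [([193.1, 186.2], 0.86), ([193.5, 156.8], 0.65)]
hook_seat top [([201.5, 240.2], 0.87), ([116.0, 215.5], 0.56), ([1
[... 511 characters left out ...]
.0], 0.75)]
rim_mid top [([297.7, 230.9], 0.96)]
  tri (array([ 4.70319049e+02, -9.85013478e-02,  1.03094892e+02]), np.float64(0.6882097489362987))
beaker side [([285.5, 316.6], 0.76), ([196.6, 175.0], 0.29)]
beaker top [([383.9, 236.5], 0.9), ([299.7, 229.6], 0.32)]
  tri (array([ 482.50509524, -298.37328749,    2.64749401]), np.float64(5.26350098423139))
jar side [([282.2, 197.5], 0.79), ([239.3, 224.1], 0.58)]
jar top [([237.1, 162.3], 0.65)]
  tri (array([708.6629378 , 213.49599108,  14.42998122]), np.float64(3.9701679676403017))
vial_b side [([302.1, 214.1], 0.6)]
vial_b top [([262.9, 155.2], 0.51)]
  tri (array([748.16707266, 125.83241072, -16.65645089]), np.float64(1.653455917471693))
```

View pics/side0.png

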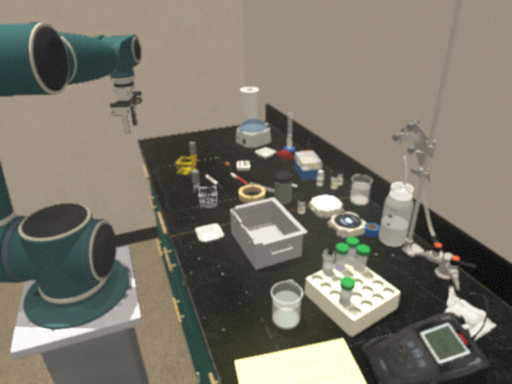

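View pics/top0.png

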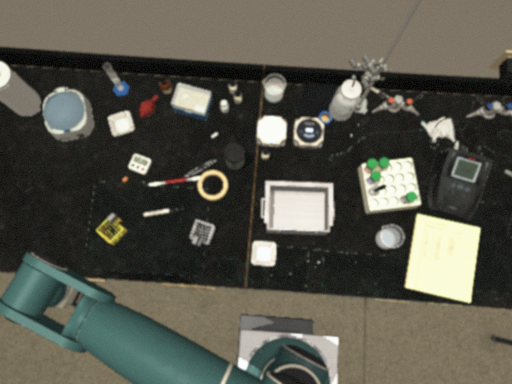

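```bash
python3 -c "
import cv2
a=cv2.imread('pics/side0.png')[130:290,150:340];cv2.imwrite('pics/side0c.png',cv2.resize(a,None,fx=4,fy=3.7,interpolation=2)[:600])
a=cv2.imread('pics/top0.png')[180:280,90:350];cv2.imwrite('pics/top0c.png',cv2.resize(a,None,fx=3,fy=3,interpolation=2))"
```

```text
(no output)
```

View pics/side0c.png

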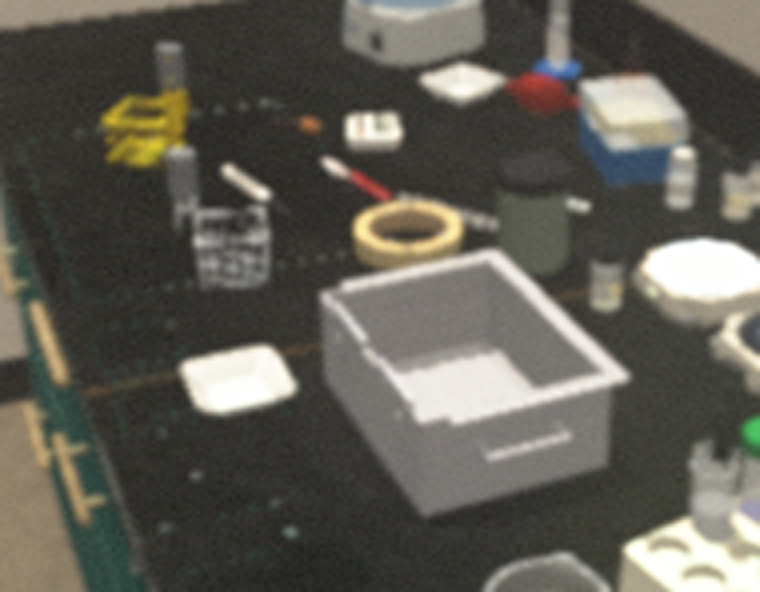

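View pics/top0c.png

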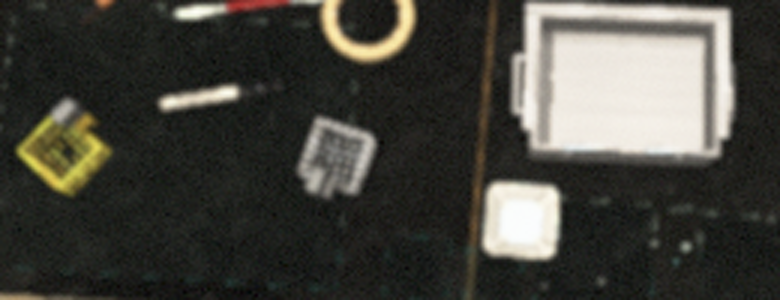

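```bash
cat > m.py <<'E'
from h import *
C={n:manip.read_camera(n) for n in("side","top")}
for n,(y0,y1,x0,x1,f) in {"top":(195,255,180,240,10),}.items():
    a=C[n]["img"][y0:y1,x0:x1,::-1];cv2.imwrite("pics/tb1.png",cv2.resize(a,None,fx=f,fy=f,interpolation=2))
a=C["top"]["img"][170:245,250:345,::-1];cv2.imwrite("pics/tb2.png",cv2.resize(a,None,fx=8,fy=8,interpolation=2))
a=C["side"]["img"][190:270,220:310,::-1];cv2.imwrite("pics/sb2.png",cv2.resize(a,None,fx=7.5,fy=7.5,interpolation=2))
a=C["side"]["img"][160:215,180:230,::-1];cv2.imwrite("pics/sb1.png",cv2.resize(a,None,fx=10,fy=10,interpolation=2))
print(tri(C["side"],(193.1,186.2),C["top"],(201.5,240.2)),tri(C["side"],(194.1,177.8),C["top"],(197.6,240.6)))
print(tri(C["side"],(210.4,204),C["top"],(203.1,236.3)),atz(C["top"],(203.1,236.3),0),atz(C["side"],(210.4,204),0))
E
python3 m.py
```

```text
(array([411.83214357, 307.32058376,  82.08112593]), np.float64(18.743705061252765)) (array([413.48160832, 315.71769742, 110.07781966]), np.float64(5.413840018167063))
(array([452.09135642, 310.08304147,  -7.4591185 ]), np.float64(16.316255876968075)) [443.18399544 310.65326012   0.        ] [457.50057538 297.60537055   0.        ]
```

View pics/tb1.png

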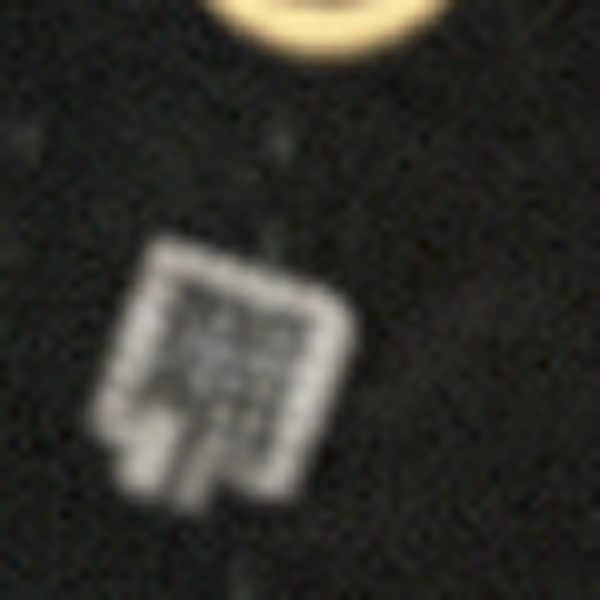

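View pics/tb2.png

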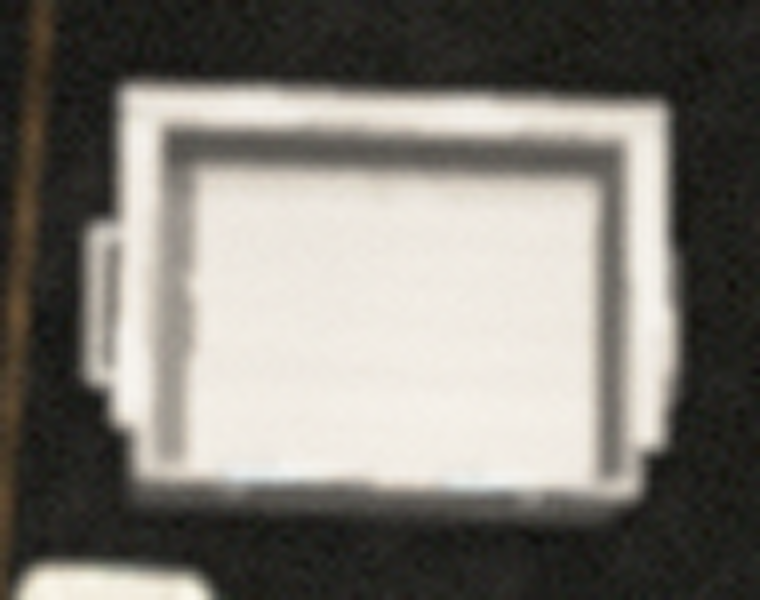

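View pics/sb2.png

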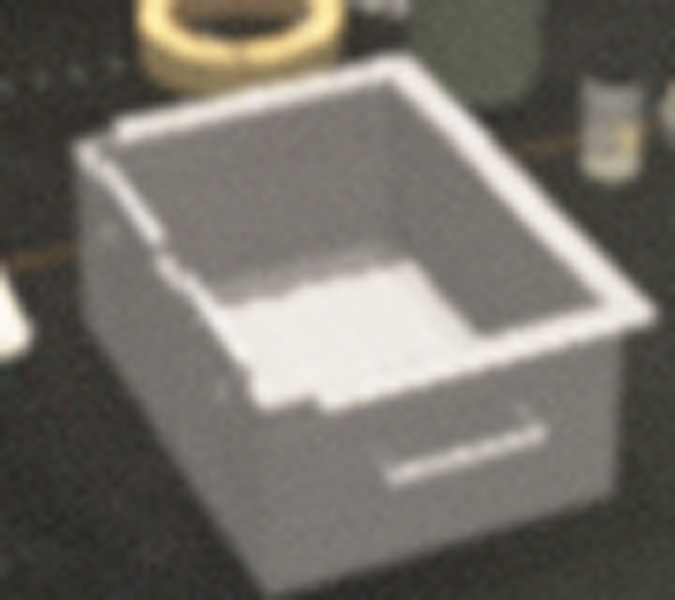

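View pics/sb1.png

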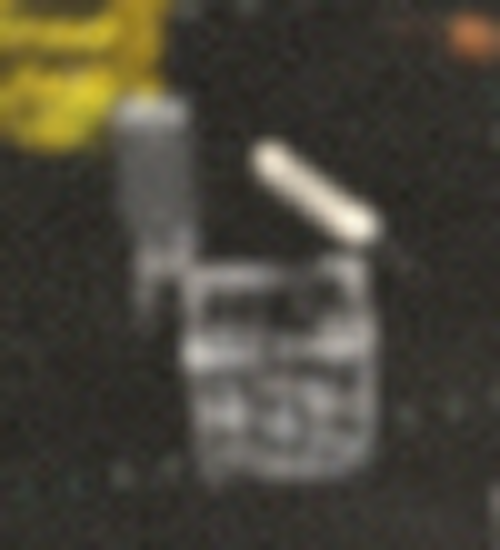

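```bash
cat > m2.py <<'E'
from h import *
C={n:manip.read_camera(n) for n in("side","top")}
t,s=C["top"],C["side"]
T=lambda x,y,z:np.round(atz(t,(250+(x+.5)/8-.5,170+(y+.5)/8-.5),z),1)
S=lambda x,y,z:np.round(atz(s,(220+(x+.5)/7.5-.5,190+(y+.5)/7.5-.5),z),1)
B=lambda x,y,z:np.round(atz(t,(180+(x+.5)/10-.5,195+(y+.5)/10-.5),z),1)
print("bath top L/R near wall outer",T(133,487,90),T(642,497,90)," far lips",T(120,85,90),T(667,103,90))
print("side: near L,R",S(80,148,90),S(258,405,90),"far lip L,R",S(400,55,90),S(655,320,90),"bottom R near",S(272,592,0),S(612,492,0))
print("notch side, rail top 98", S(162,238,98),S(195,280,98),"low",S(162,250,90),S(190,275,90),"rail ends",S(95,150,98),S(252,370,98))
print("basket cage top corners",B(150,235,50),B(355,300,50),B(295,500,50),B(90,425,50))
print("grip cand",B(148,455,137),B(195,470,75))
E
python3 m2.py
```

```text
bath top L/R near wall outer [466.2 100.1  90. ] [ 476.4 -104.    90. ]  far lips [631.7 115.8  90. ] [ 639.5 -108.4   90. ]
side: near L,R [471.9  93.2  90. ] [ 475.7 -102.1   90. ] far lip L,R [627.4 111.7  90. ] [ 634.4 -111.4   90. ] bottom R near [ 479.7 -101.9    0. ] [627.1 -98.5   0. ]
notch side, rail top 98 [476.8   3.9  98. ] [478.7 -28.6  98. ] low [477.7   7.3  90. ] [481.9 -13.6  90. ] rail ends [473.4  76.8  98. ] [477.7 -91.5  98. ]
basket cage top corners [496.3 339.2  50. ] [479.3 269.4  50. ] [411.9 283.5  50. ] [431.9 353.1  50. ]
grip cand [414.5 322.5 137. ] [417.  314.4  75. ]
```

```bash
cat >> h.py <<'E'
from scipy.spatial.transform import Rotation as Ro
def tool():
    s=manip.get_state();q=np.array(s["tool_rot"]);R=Ro.from_quat(q[[1,2,3,0]]).as_matrix()
    return s,np.array(s["tcp_pos"]),R
def to(P,yaw=None):
    """needed tool shift (m) and roll deg so TCP->P, tool x along +-y axis of frame with yaw"""
    s,p,R=tool();d=R.T@(np.array(P)-p)/1000
    out=[np.round(d,4).tolist()]
    if yaw is not None:
        cur=np.arctan2(R[1,0],R[0,0]);w=yaw+np.pi/2
        dz=(w-cur+np.pi/2)%np.pi-np.pi/2  # about world z
        out.append(round(float(np.degrees(dz*np.sign(R[2,1]))),2))
    return out
E
python3 - <<'E'
from h import *
s,p,R=tool();print(np.round(R,3));print(to([417,320,200],-.22),to([417,320,94],-.22))
E
```

```text
[[ 0.358 -0.    -0.934]
 [ 0.934 -0.     0.358]
 [-0.    -1.     0.   ]]
[[-0.227, 0.0186, -0.2749], -8.35] [[-0.227, 0.1246, -0.275], -8.35]
```

carry_out --deltas '[[[-0.045,0.0,-0.055],-8.35,-1],[[-0.09,0.0,-0.11],-8.35,-1],[[-0.135,0.01,-0.165],-8.35,-1],[[-0.18,0.0186,-0.22],-8.35,-1],[[-0.227,0.0186,-0.275],-8.35,-1]]'

```text
t: 1.52
tcp_pos: [344.8, 447.9, 208.7]
tool_rot: [-0.552, 0.552, 0.442, -0.442]
contact_force: [1.2, 0.2, -0.6]
gripper_width: 92.7
```

```bash
python3 -c "
from h import *
print(to([417,320,170],-.22),manip.get_state()['t'])"
```

```text
[[-0.1091, 0.0387, -0.0984], 0.03] 1.5167
```

carry_out --deltas '[[[-0.03,0.01,-0.028],0,-1],[[-0.06,0.02,-0.056],0,-1],[[-0.09,0.03,-0.084],0,-1],[[-0.1091,0.0387,-0.0984],0,-1],[[-0.1091,0.0387,-0.0984],0,-1]]'

```text
t: 1.93
tcp_pos: [417.8, 317.9, 168.6]
tool_rot: [-0.552, 0.553, 0.44, -0.442]
contact_force: [-0.2, 0.6, 0.6]
gripper_width: 93.2
```

```bash
cat > v.py <<'E'
import sys
from h import *
k=sys.argv[1];s,p,R=tool();print(s["t"],p,np.round(s["contact_force"],1),s["gripper_width"])
C={n:manip.read_camera(n) for n in("side","top")}
for n in C:
    q=proj(C[n],p)[0].round().astype(int);x0=max(0,min(512-120,q[0]-60));y0=max(0,min(384-100,q[1]-50))
    a=C[n]["img"][y0:y0+100,x0:x0+120,::-1];cv2.imwrite(f"pics/{n}{k}.png",cv2.resize(a,None,fx=6,fy=6,interpolation=2));print(n,x0,y0)
E
python3 v.py 1;python3 -c "
from h import *
print(to([417,320,94],-.22))"
```

```text
1.9333 [417.7664952  317.87682256 168.63812404] [-0.2  0.6  0.6] 93.20775878717629
side 134 112
top 135 188
[[-0.0011, 0.0763, -0.0004], -0.11]
```

View pics/side1.png

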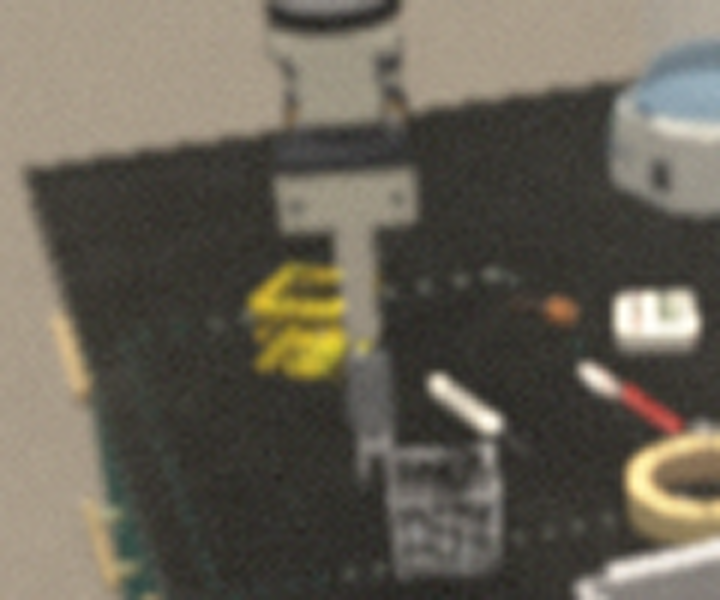

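View pics/top1.png

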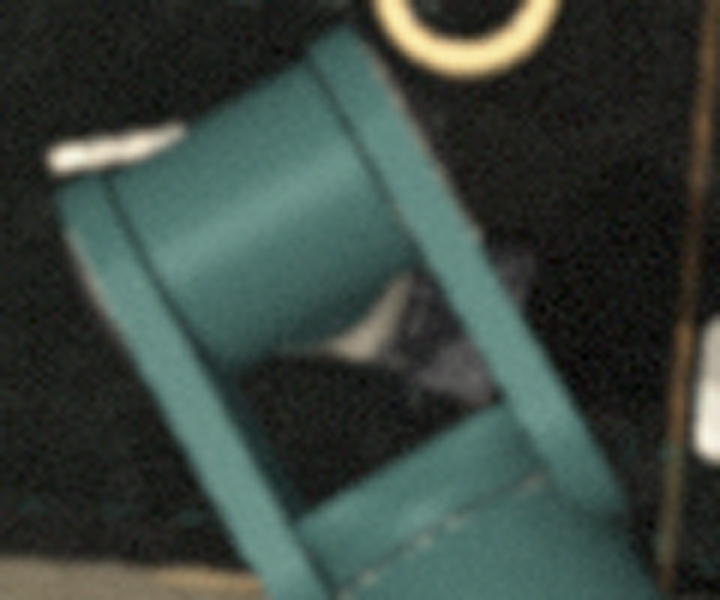

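carry_out --deltas '[[[-0.001,0.03,0],0,-1],[[-0.001,0.055,0],0,-1],[[-0.001,0.073,0],0,-1],[[-0.001,0.075,0],0,-1],[[-0.001,0.075,0],0,-1]]'

```text
t: 2.45
tcp_pos: [415.7, 321.5, 95.1]
tool_rot: [0.552, -0.552, -0.442, 0.443]
contact_force: [0.6, 0.7, 0.6]
gripper_width: 93.1
```

carry_out --deltas '[[[0,0,0],0,1],[[0,0,0],0,1],[[0,0,0],0,1],[[0,0,0],0,1],[[0,0,0],0,1]]'

```text
t: 2.87
tcp_pos: [416.5, 320.9, 95.9]
tool_rot: [-0.552, 0.552, 0.442, -0.442]
contact_force: [-0.2, -0.5, 0.2]
gripper_width: 64.4
```

carry_out --deltas '[[[0,0,0],0,1],[[0,0,0],0,1],[[0,0,0],0,1],[[0,0,0],0,1],[[0,0,0],0,1]]'

```text
t: 3.28
tcp_pos: [416.4, 320.7, 95.2]
tool_rot: [-0.552, 0.552, 0.442, -0.442]
contact_force: [-0.6, 0.3, 0.6]
gripper_width: 31.0
```

carry_out --deltas '[[[0,0,0],0,1],[[0,0,0],0,1],[[0,0,0],0,1],[[0,0,0],0,1],[[0,0,0],0,1]]'

```text
t: 3.7
tcp_pos: [416.3, 320.7, 95.1]
tool_rot: [0.552, -0.552, -0.442, 0.442]
contact_force: [1.0, 0.2, -1.6]
gripper_width: 14.0
```

```bash
python3 v.py 2
```

```text
3.7 [416.27804117 320.66635261  95.10651991] [ 1.   0.2 -1.6] 14.027690369399247
side 136 131
top 136 191
```

View pics/side2.png

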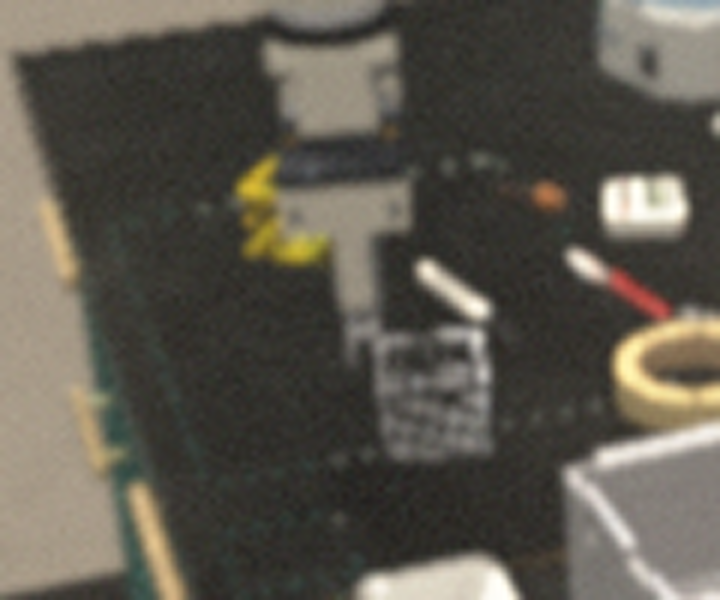

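carry_out --deltas '[[[0,-0.02,0],0,1],[[0,-0.05,0],0,1],[[0,-0.09,0],0,1],[[0,-0.13,0],0,1],[[0,-0.16,0],0,1]]'

```text
t: 4.22
tcp_pos: [416.4, 320.7, 258.7]
tool_rot: [-0.552, 0.552, 0.443, -0.441]
contact_force: [1.0, 0.8, 0.1]
gripper_width: 13.9
```

```bash
python3 -c "
from h import *
print(to([468,0,255],.04))"
```

```text
[[-0.3018, 0.0034, -0.1204], -14.9]
```

carry_out --deltas '[[[-0.03,0.0,-0.012],-4,1],[[-0.07,0.0,-0.028],-8,1],[[-0.105,0.0,-0.042],-12,1],[[-0.14,0.0,-0.056],-14.9,1],[[-0.175,0.0,-0.07],-14.9,1]]'

```text
t: 4.63
tcp_pos: [446.2, 133.0, 255.4]
tool_rot: [-0.489, 0.489, 0.511, -0.511]
contact_force: [1.7, -0.3, -1.3]
gripper_width: 14.0
```

```bash
python3 -c "
from h import *
print(to([472,0,255],.04))"
```

```text
[[-0.134, 0.0004, -0.0199], 0.23]
```

carry_out --deltas '[[[-0.04,0.0,-0.006],0.2,1],[[-0.08,0.0,-0.012],0.2,1],[[-0.115,0.0,-0.018],0.2,1],[[-0.134,0.0,-0.02],0.2,1],[[-0.134,0.0,-0.02],0.2,1]]'

```text
t: 5.05
tcp_pos: [472.0, -1.7, 255.1]
tool_rot: [0.492, -0.492, -0.508, 0.508]
contact_force: [-1.0, 0.5, -1.5]
gripper_width: 14.2
```

carry_out --deltas '[[[0,0,0],0,1],[[0,0,0],0,1],[[0,0,0],0,1]]'

```text
t: 5.3
tcp_pos: [471.7, 2.4, 255.3]
tool_rot: [-0.491, 0.491, 0.509, -0.509]
contact_force: [0.3, -0.6, -1.8]
gripper_width: 13.5
```

```bash
python3 v.py 3; python3 -c "
from h import *
s,p,R=tool();print(R.round(3))"
```

```text
5.3 [471.7162991    2.36888792 255.2719585 ] [ 0.3 -0.6 -1.8] 13.531753299200432
side 178 124
top 242 174
[[-0.038  0.    -0.999]
 [ 0.999  0.    -0.038]
 [ 0.    -1.    -0.   ]]
```

View pics/side3.png

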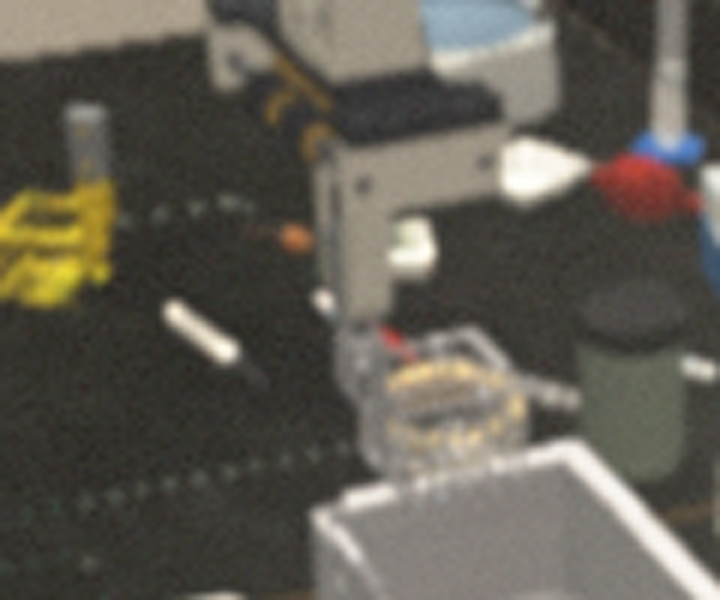

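View pics/top3.png

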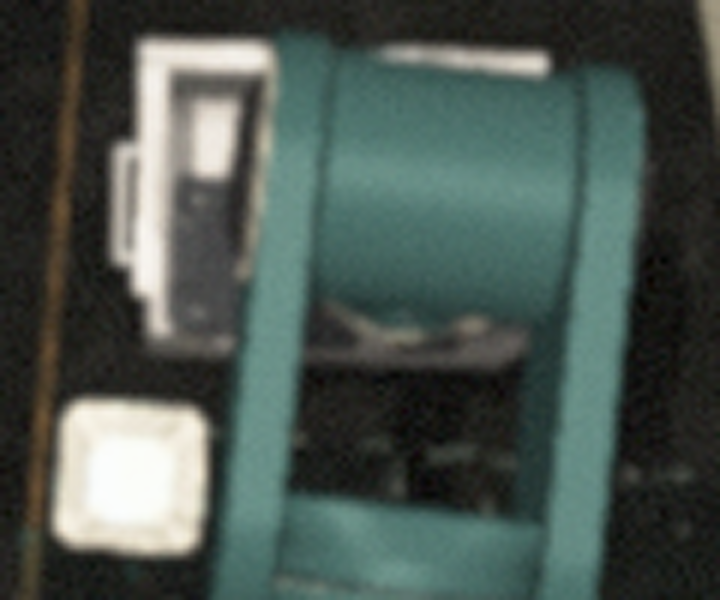

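```bash
cat > ov.py <<'E'
from h import *
def box(x0,x1,y0,y1,z0,z1):
    P=[(x,y,z) for x in(x0,x1) for y in(y0,y1) for z in(z0,z1)]
    return [(P[i],P[j]) for i in range(8) for j in range(i+1,8) if bin(i^j).count('1')==1]
def put(segs,o,yaw):
    R=Ro.from_euler('z',yaw).as_matrix();return [(R@a+o,R@b+o) for a,b in segs]
def draw(c,img,segs,x0,y0,f,col):
    for a,b in segs:
        q=proj(c,[a,b]);q=((q-[x0,y0]+.5)*f-.5)
        cv2.line(img,tuple(q[0].round().astype(int).tolist()),tuple(q[1].round().astype(int).tolist()),col,1,cv2.LINE_AA)
basket=box(-30,30,-30,30,0,50)+box(-46,-33,-12,12,50,75)+box(-52,-26,-7,7,89,137)
bath=box(-75,75,-100,100,0,90)+box(-75,-71,-75,75,90,98)
E
cat > o1.py <<'E'
from ov import *
import sys
s,p,R=tool();c=manip.read_camera("side");yaw=np.arctan2(R[1,0],R[0,0])-np.pi/2
x0,y0,f=220,155,10
ims=[]
for dx in (-4,0,4):
    a=cv2.resize(c["img"][y0:y0+60,x0:x0+50,::-1],None,fx=f/2,fy=f/2,interpolation=2).copy()
    Rz=Ro.from_euler('z',yaw).as_matrix();o=p+Rz@np.array([39+dx,0,-95.1])
    draw(c,a,put(basket,o,yaw),x0,y0,f/2,(0,255,0));ims.append(a)
cv2.imwrite("pics/o1.png",np.hstack(ims))
E
python3 o1.py
python3 - <<'E'
from ov import *
im=cv2.imread("pics/side0.png");c=manip.read_camera("side");x0,y0,f=220,190,7.5
a=cv2.resize(im[190:270,220:310],None,fx=f,fy=f,interpolation=2)
R=Ro.from_euler('z',.04).as_matrix();o=np.array([474,-2,0])+R@[73,0,0];print(o)
draw(c,a,put(bath,o,.04),x0,y0,f,(0,255,0));
for y in range(-40,41,10):draw(c,a,put([((-75,y,90),(-75,y,98))],o,.04),x0,y0,f,(0,0,255))
cv2.imwrite("pics/o2.png",a)
t=manip.read_camera("top");im=cv2.imread("pics/top0.png")
a=cv2.resize(im[170:245,250:345],None,fx=8,fy=8,interpolation=2)
draw(t,a,put(bath,o,.04),250,170,8,(0,255,0));cv2.imwrite("pics/o3.png",a)
E
```

```text
[546.94160779   0.9192214    0.        ]
```

View pics/o1.png

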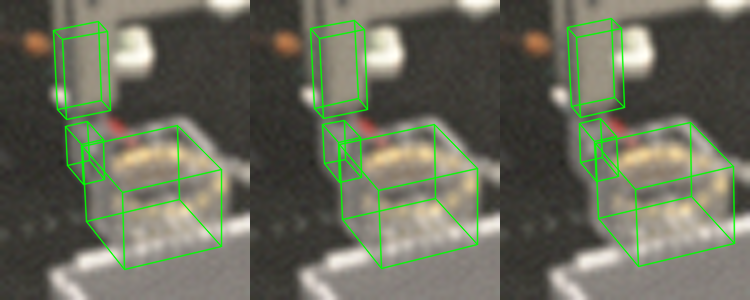

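View pics/o2.png

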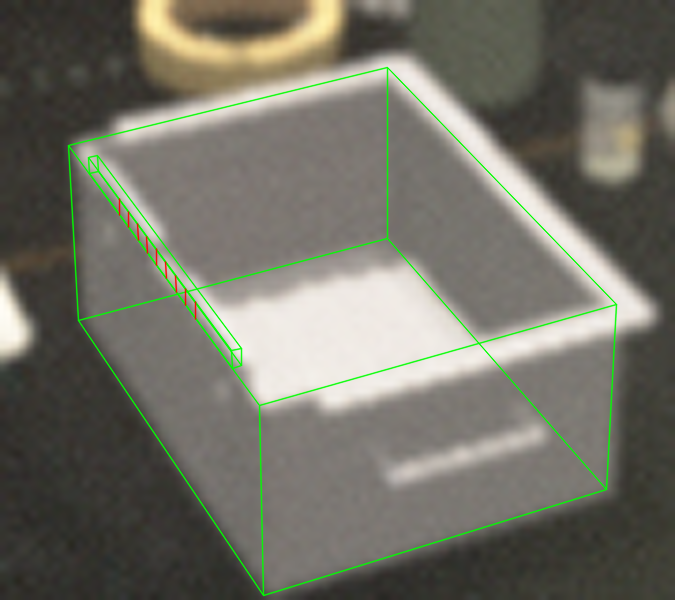

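View pics/o3.png

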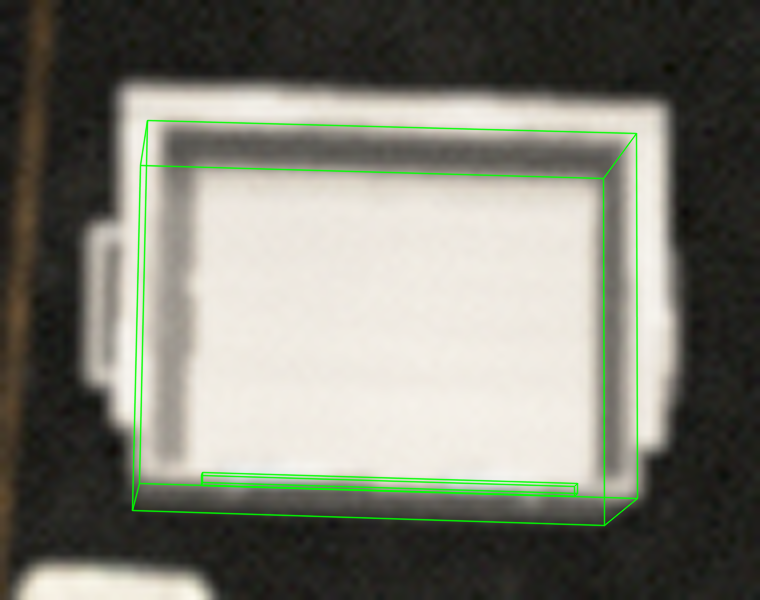

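```bash
cat > o4.py <<'E'
from ov import *
import sys
im=cv2.imread("pics/side0.png");c=manip.read_camera("side");x0,y0,f=226,200,16
X,Y,yaw=map(float,sys.argv[1:4])
R=Ro.from_euler('z',yaw).as_matrix();o=np.array([X,Y,0])+R@[73,0,0]
ims=[]
for yn in map(float,sys.argv[4:7]):
    a=cv2.resize(im[200:245,226:260],None,fx=f/2,fy=f/2,interpolation=2)
    a=cv2.resize(a,None,fx=1,fy=1)
    m=box(-75,75,-100,100,0,90)+box(-75,-71,yn+14,75,90,98)+box(-75,-71,-75,yn-14,90,98)
    draw(c,a,put(m,o,yaw),x0,y0,f/2,(0,255,0));ims.append(a)
a=cv2.resize(im[200:245,226:260],None,fx=f/2,fy=f/2,interpolation=2)
cv2.imwrite("pics/o4.png",np.vstack([np.hstack(ims[:2]+[a])]))
E
python3 o4.py 476.5 -3 .04 -10 0 0
```

```text
(no output)
```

View pics/o4.png

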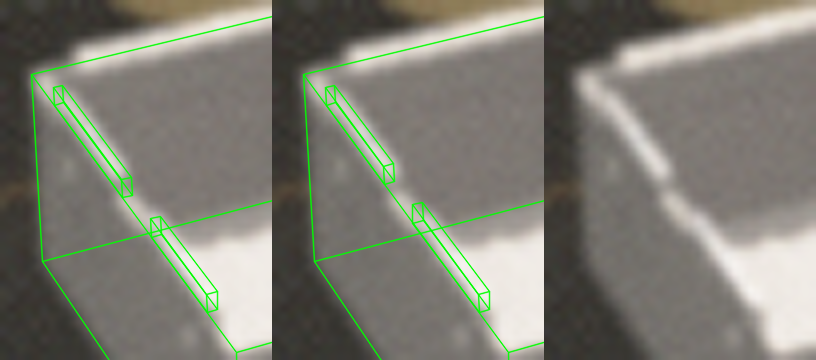

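```bash
python3 -c "
from h import *
print(to([474.8,3,152],.04))"
```

```text
[[0.0009, 0.1033, -0.0031], -0.16]
```

carry_out --deltas '[[[0.001,0.03,-0.003],0,1],[[0.001,0.06,-0.003],0,1],[[0.001,0.085,-0.003],0,1],[[0.001,0.1,-0.003],0,1],[[0.001,0.103,-0.003],0,1]]'

```text
t: 6.02
tcp_pos: [473.6, 2.9, 149.2]
tool_rot: [0.492, -0.49, -0.508, 0.51]
contact_force: [-1.3, 0.5, -1.8]
gripper_width: 14.1
```

carry_out --deltas '[[[0,0,0],0,1],[[0,0,0],0,1]]'

```text
t: 6.18
tcp_pos: [475.1, 2.7, 153.4]
tool_rot: [-0.49, 0.491, 0.509, -0.509]
contact_force: [0.2, 0.2, -2.3]
gripper_width: 14.2
```

```bash
python3 v.py 4; cat > o5.py <<'E'
from ov import *
import sys
s,p,R=tool();c=manip.read_camera("side");yaw=np.arctan2(R[1,0],R[0,0])-np.pi/2;print(yaw,p)
x0,y0,f=220,180,8
a=cv2.resize(c["img"][y0:y0+60,x0:x0+50,::-1],None,fx=f,fy=f,interpolation=2).copy();b=a.copy()
Rz=Ro.from_euler('z',yaw).as_matrix();o=p+Rz@np.array([39,0,-95.1])
draw(c,b,put(basket,o,yaw),x0,y0,f,(0,255,0))
yb=.04;Rb=Ro.from_euler('z',yb).as_matrix();o=np.array([475.5,-3,0])+Rb@[73,0,0];yn=-10
draw(c,b,put(box(-75,75,-100,100,0,90)+box(-75,-71,yn+14,75,90,98)+box(-75,-71,-75,yn-14,90,98),o,yb),x0,y0,f,(0,0,255))
cv2.imwrite(sys.argv[1],np.hstack([a,b]))
E
python3 o5.py pics/o5.png
```

```text
6.1833 [475.14635719   2.72930716 153.43702966] [ 0.2  0.2 -2.3] 14.233488471864968
side 180 156
top 238 177
0.0365808614094254 [475.32285373   2.6934653  153.76722932]
```

View pics/o5.png

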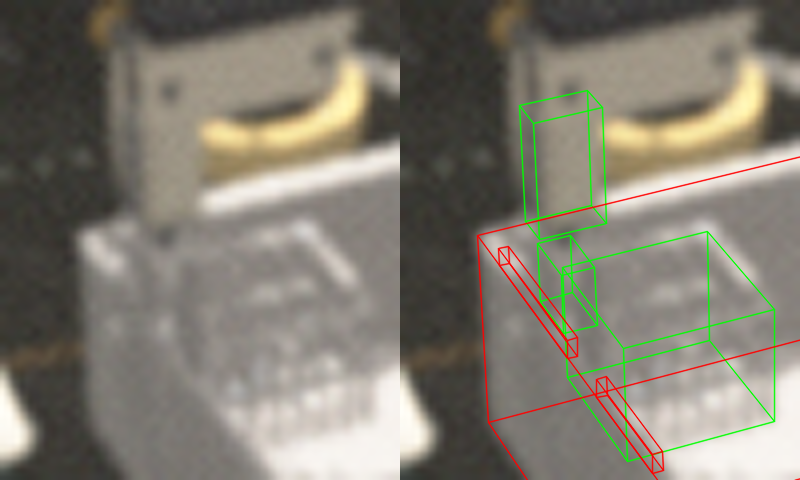

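```bash
python3 - <<'E'
from ov import *
im=cv2.imread("pics/side0.png");c=manip.read_camera("side");x0,y0,f=180,160,8
a=cv2.resize(im[y0:y0+55,x0:x0+50],None,fx=f,fy=f,interpolation=2);b=a.copy()
yaw=-.22;R=Ro.from_euler('z',yaw).as_matrix();o=np.array([416.3,320.7,0])+R@[39,0,0]
draw(c,b,put(basket,o,yaw),x0,y0,f,(0,255,0))
cv2.imwrite("pics/o6.png",np.hstack([a,b]))
print([(q,[(np.round(m["position"],1).tolist(),round(m["p"],2)) for m in manip.mark_of("side",q)]) for q in("basket","hook_seat","grip_mid","rim_mid")])
s,p,R=tool();print(proj(c,[p+[0,0,-20],p+[0,0,18.8],p+[39,1.5,-95]]))
E
```

```text
[('basket', [([257.3, 230.8], 0.82), ([184.3, 172.7], 0.79), ([239.4, 202.1], 0.47)]), ('hook_seat', [([193.1, 158.5], 0.72), ([238.0, 210.0], 0.62), ([238.1, 220.3], 0.59)]), ('grip_mid', [([189.6, 144.7], 0.57), ([241.0, 198.8], 0.37)]), ('rim_mid', [([237.9, 221.5], 0.97)])]
[[240.25098386 211.74425144]
 [239.75841756 200.25455031]
 [253.05222483 229.70160256]]
```

View pics/o6.png

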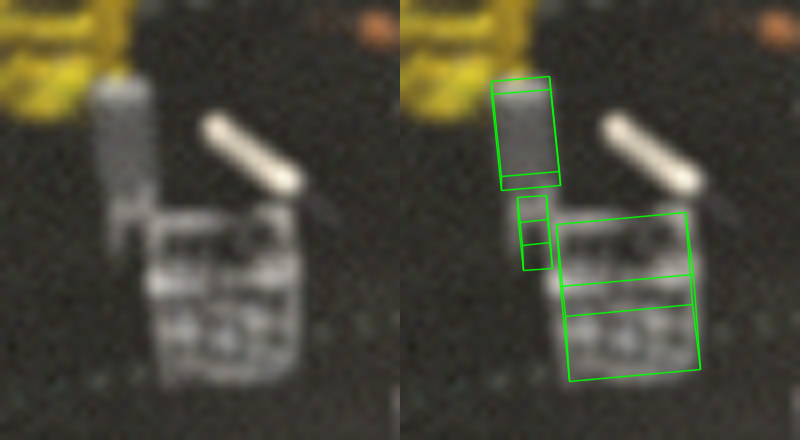

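carry_out --deltas '[[[0,0.004,0],0,1],[[0,0.008,0],0,1],[[0,0.012,0],0,1],[[0,0.014,0],0,1],[[0,0.014,0],0,1]]'

```text
t: 7.0
tcp_pos: [474.5, 2.7, 137.5]
tool_rot: [0.491, -0.491, -0.509, 0.509]
contact_force: [-0.5, -1.0, -1.3]
gripper_width: 14.1
```

```bash
cat > st.py <<'E'
from h import *
s,p,R=tool();print(round(s["t"],2),p.round(1),np.round(s["contact_force"],1),np.round(s["moment"],2),round(s["gripper_width"],1))
E
python3 st.py; python3 o5.py pics/o7.png
```

```text
7.0 [474.5   2.7 137.5] [-0.5 -1.  -1.3] [0.03 0.07 0.08] 14.1
0.03647479469875514 [474.47830233   2.67954708 137.45024677]
```

View pics/o7.png

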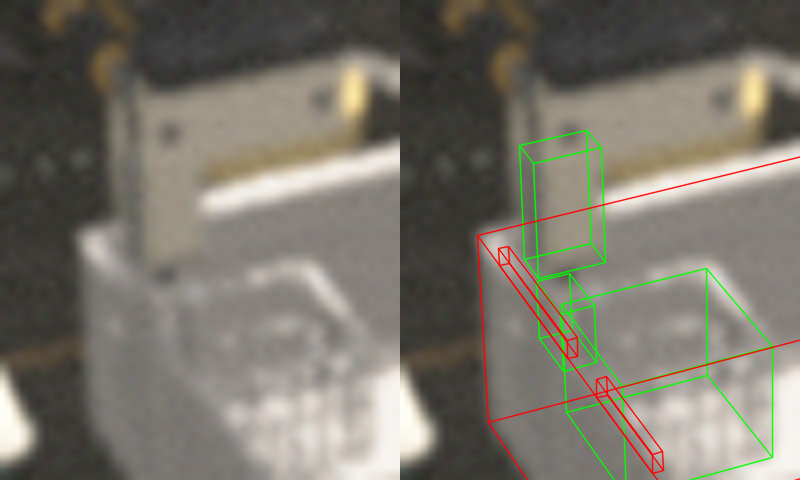

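carry_out --deltas '[[[0,0.003,0],0,1],[[0,0.006,0],0,1],[[0,0.009,0],0,1],[[0,0.009,0],0,1],[[0,0.009,0],0,1]]'

```text
t: 7.47
tcp_pos: [474.7, 2.6, 129.1]
tool_rot: [0.491, -0.491, -0.509, 0.509]
contact_force: [0.7, -1.3, -1.3]
gripper_width: 13.6
```

carry_out --deltas '[[[0,0.003,0],0,1],[[0,0.006,0],0,1],[[0,0.007,0],0,1],[[0,0.007,0],0,1],[[0,0.007,0],0,1]]'

```text
t: 7.88
tcp_pos: [474.7, 2.7, 122.2]
tool_rot: [0.491, -0.491, -0.509, 0.509]
contact_force: [0.2, 0.4, -2.3]
gripper_width: 13.7
```

```bash
python3 st.py
```

```text
7.88 [474.7   2.7 122.2] [ 0.2  0.4 -2.3] [0.1  0.03 0.03] 13.7
```

carry_out --deltas '[[[0,0.003,0],0,1],[[0,0.005,0],0,1],[[0,0.006,0],0,1],[[0,0.006,0],0,1],[[0,0.006,0],0,1]]'

```text
t: 8.3
tcp_pos: [474.9, 2.7, 116.6]
tool_rot: [-0.491, 0.491, 0.509, -0.509]
contact_force: [-0.6, 0.3, 4.0]
gripper_width: 13.6
```

```bash
python3 st.py
```

```text
8.3 [474.9   2.7 116.6] [-0.6  0.3  4. ] [0.06 0.18 0.01] 13.6
```

carry_out --deltas '[[[-0.001,0,0],0,1],[[-0.002,0,0],0,1],[[-0.003,0,0],0,1],[[-0.004,0,0],0,1],[[-0.004,0,0],0,1]]'

```text
t: 8.72
tcp_pos: [475.0, -1.5, 116.3]
tool_rot: [-0.491, 0.491, 0.509, -0.509]
contact_force: [-0.3, 2.1, 4.0]
gripper_width: 13.8
```

carry_out --deltas '[[[-0.001,0,0],0,1],[[-0.002,0,0],0,1],[[-0.003,0,0],0,1],[[-0.003,0,0],0,1]]'

```text
t: 9.05
tcp_pos: [475.0, -4.6, 116.2]
tool_rot: [0.491, -0.491, -0.509, 0.509]
contact_force: [-0.2, 1.0, 4.7]
gripper_width: 13.8
```

carry_out --deltas '[[[-0.001,0,0],0,1],[[-0.002,0,0],0,1],[[-0.003,0,0],0,1],[[-0.003,0,0],0,1]]'

```text
t: 9.38
tcp_pos: [475.1, -7.6, 116.2]
tool_rot: [0.491, -0.491, -0.509, 0.509]
contact_force: [0.3, 0.5, 3.9]
gripper_width: 13.8
```

carry_out --deltas '[[[-0.001,0,0],0,1],[[-0.002,0,0],0,1],[[-0.002,0,0],0,1],[[-0.002,0,0],0,1]]'

```text
t: 9.72
tcp_pos: [475.0, -9.5, 115.9]
tool_rot: [0.491, -0.491, -0.509, 0.509]
contact_force: [0.5, -0.3, -1.6]
gripper_width: 13.8
```

carry_out --deltas '[[[0,0.002,0],0,1],[[0,0.004,0],0,1],[[0,0.004,0],0,1],[[0,0.004,0],0,1]]'

```text
t: 10.05
tcp_pos: [475.1, -9.3, 112.0]
tool_rot: [0.491, -0.491, -0.509, 0.509]
contact_force: [0.3, 0.1, -1.0]
gripper_width: 13.8
```

```bash
python3 st.py
```

```text
10.05 [475.1  -9.3 112. ] [ 0.3  0.1 -1. ] [ 0.05  0.07 -0.03] 13.8
```

carry_out --deltas '[[[0,0.002,0],0,1],[[0,0.003,0],0,1],[[0,0.004,0],0,1],[[0,0.004,0],0,1]]'

```text
t: 10.38
tcp_pos: [475.3, -9.3, 108.5]
tool_rot: [-0.491, 0.491, 0.509, -0.509]
contact_force: [-0.4, 0.7, 3.3]
gripper_width: 13.9
```

```bash
python3 st.py
```

```text
10.38 [475.3  -9.3 108.5] [-0.4  0.7  3.3] [ 0.05  0.19 -0.02] 13.9
```

carry_out --deltas '[[[-0.001,0,0],0,1],[[-0.001,-0.001,0],0,1],[[-0.001,-0.001,0],0,1]]'

```text
t: 10.63
tcp_pos: [475.4, -10.2, 109.6]
tool_rot: [-0.491, 0.491, 0.509, -0.509]
contact_force: [0.5, 2.7, 3.3]
gripper_width: 13.6
```

carry_out --deltas '[[[0,0,0],0,0],[[0,0,0],0,0],[[0,0,0],0,0],[[0,0,0],0,0],[[0,0,0],0,0]]'

```text
t: 11.05
tcp_pos: [475.2, -10.4, 109.1]
tool_rot: [0.491, -0.491, -0.509, 0.509]
contact_force: [0.7, -0.0, 0.2]
gripper_width: 42.6
```

```bash
python3 st.py; python3 v.py 8
```

```text
11.05 [475.2 -10.4 109.1] [ 0.7 -0.   0.2] [ 0.02 -0.03 -0.03] 42.6
11.05 [475.15111936 -10.36874271 109.08330073] [ 0.7 -0.   0.2] 42.571301303400986
side 182 171
top 241 179
```

View pics/side8.png

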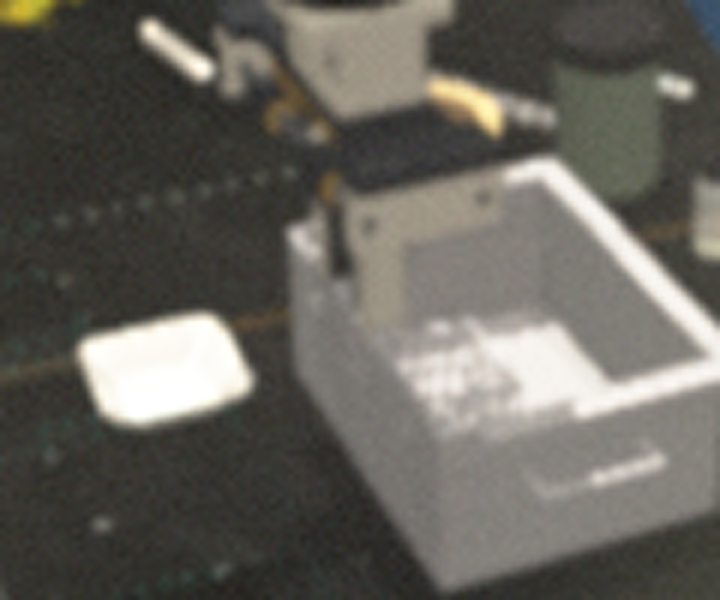

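Released, with the cage inside the bath. I'll go straight up and clear out of the view.

carry_out --deltas '[[[0,-0.01,0],0,0],[[0,-0.03,0],0,0],[[0,-0.06,0],0,0],[[0,-0.1,0],0,0],[[0,-0.14,0],0,0]]'

```text
t: 11.57
tcp_pos: [474.6, -10.3, 251.2]
tool_rot: [0.491, -0.491, -0.509, 0.509]
contact_force: [0.5, 0.0, -0.7]
gripper_width: 46.5
```

carry_out --deltas '[[[0.03,-0.02,0.02],0,0],[[0.07,-0.03,0.04],0,0],[[0.11,-0.03,0.06],0,0],[[0.15,-0.03,0.08],0,0],[[0.18,-0.03,0.08],0,0]]'

```text
t: 11.98
tcp_pos: [386.5, 167.7, 281.1]
tool_rot: [-0.491, 0.491, 0.51, -0.508]
contact_force: [0.7, -0.1, 0.1]
gripper_width: 46.5
```

carry_out --deltas '[[[0.03,0,0.01],0,0],[[0.06,0,0.02],0,0],[[0.09,0,0.03],0,0],[[0.12,0,0.04],0,0],[[0.12,0,0.04],0,0]]'

```text
t: 12.4
tcp_pos: [342.4, 288.6, 279.8]
tool_rot: [-0.49, 0.49, 0.51, -0.51]
contact_force: [1.0, 0.8, -0.8]
gripper_width: 46.3
```

```bash
python3 st.py; python3 - <<'E'
from ov import *
C={n:manip.read_camera(n) for n in("side","top")}
for n,(x0,y0) in {"side":(215,180),"top":(255,160)}.items():
    f=5;b=cv2.resize(C[n]["img"][y0:y0+90,x0:x0+80,::-1],None,fx=f,fy=f,interpolation=2).copy();a=b.copy()
    yaw=.037;R=Ro.from_euler('z',yaw).as_matrix();o=np.array([475.2,-10.4,90-75])+R@[39,0,0]
    draw(C[n],b,put(basket,o,yaw),x0,y0,f,(0,255,0));cv2.imwrite(f"pics/f_{n}.png",np.hstack([a,b]))
for q in("basket","hook_seat","grip_mid"):
    r={n:manip.mark_of(n,q) for n in C}
    for n in r: print(q,n,[(np.round(m["position"],1).tolist(),round(m["p"],2)) for m in r[n]])
P=R@np.array([-39,0,75])+o
print(proj(C["side"],[o,P,P+[0,0,38]]),proj(C["top"],[o,P,P+[0,0,38]]))
save(C["top"],"pics/topend.png")
E
```

```text
12.4 [342.4 288.6 279.8] [ 1.   0.8 -0.8] [ 0.05 -0.01  0.01] 46.3
basket side [([252.9, 247.9], 0.67), ([190.4, 169.6], 0.53)]
basket top [([110.3, 227.8], 0.76), ([296.7, 222.5], 0.69)]
hook_seat side [([242.0, 225.8], 0.93), ([194.1, 156.0], 0.6)]
hook_seat top [([301.2, 227.3], 0.84), ([115.8, 219.6], 0.84)]
grip_mid side [([301.9, 212.9], 0.48), ([246.4, 216.8], 0.46), ([191.6, 146.1], 0.39)]
grip_mid top [([301.7, 225.0], 0.62), ([114.4, 219.7], 0.56)]
[[254.98691799 243.36398288]
 [242.39013681 226.17783532]
 [241.94687143 215.27831648]] [[298.56327477 221.4568009 ]
 [300.6269603  230.03638536]
 [301.8206727  228.46721743]]
```

View pics/f_side.png

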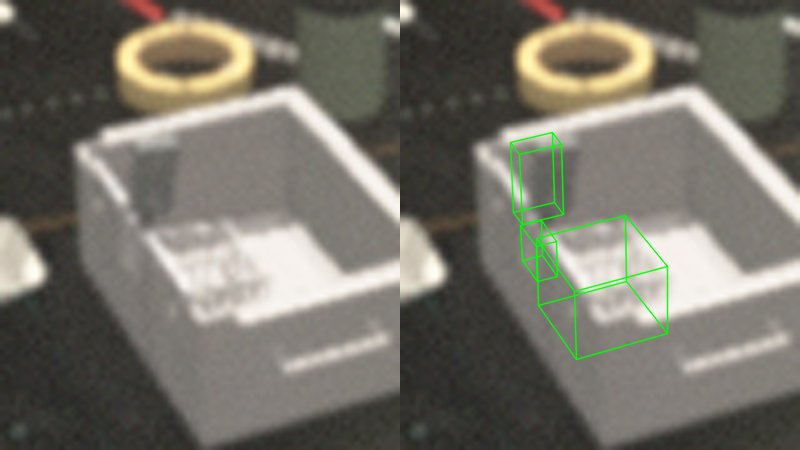

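View pics/f_top.png

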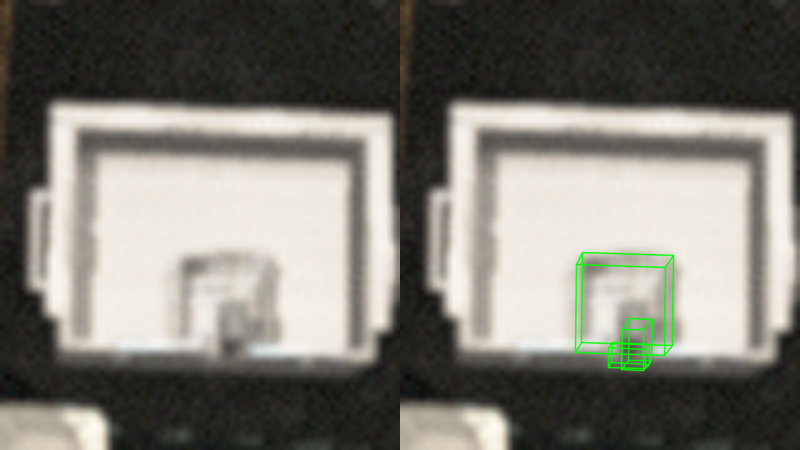

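View pics/topend.png

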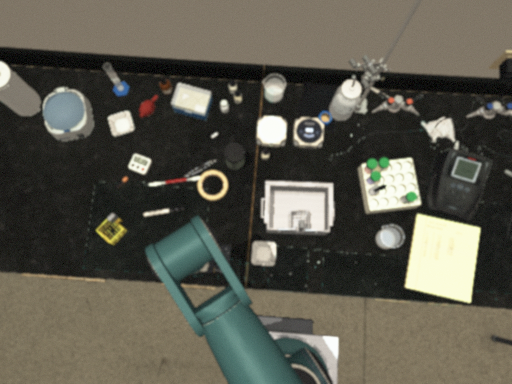

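```bash
python3 - <<'E'
from ov import *
C={n:manip.read_camera(n) for n in("side","top")}
rows=[]
for n,(x0,y0) in {"side":(220,195),"top":(270,195)}.items():
    f=5;r=[]
    I=cv2.resize(C[n]["img"][y0:y0+60,x0:x0+50,::-1],None,fx=f,fy=f,interpolation=2)
    for z in (90,98):
        b=I.copy();R=Ro.from_euler('z',.037).as_matrix()@Ro.from_euler('y',8,degrees=True).as_matrix()
        seat=np.array([475.2+4,-10.4,z])
        for a,e in basket: draw(C[n],b,[(R@(np.array(a)-[-39,0,75])+seat,R@(np.array(e)-[-39,0,75])+seat)],x0,y0,f,(0,255,0))
        r.append(b)
    rows.append(np.hstack([I]+r))
cv2.imwrite("pics/f2.png",np.vstack(rows))
E
```

```text
(no output)
```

View pics/f2.png

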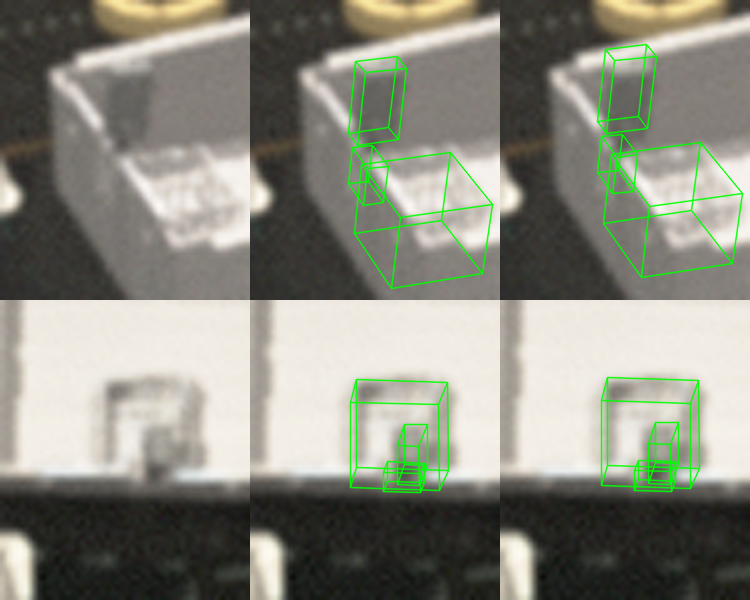

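```bash
python3 -c "
from h import *
print(manip.sign_off());print(manip.get_state()['t'])"
```

```text
the job is handed in; nothing more can be done
None
the job is handed in; nothing more can be done
```

The steel basket is hanging by its hook in the rail's notch with the cage inside the bath, and the job is handed in. The clock read about 12.5 s when I signed off.

**What I did**
- I gripped the steel basket across its grey block (13.5–14.2 mm opening while held). I left the yellow look-alike where it stood.
- I set the hook on the rail at a reading of 4.0 N upward with the TCP at 116.6 mm, then slid it towards -y until the force fell to -1.6 N, the basket's own weight.
- I lowered the hook until it met firm support about 8 mm below the rail top (3.3 N at TCP height 108.5 mm), which matches the notch depth. Then I opened the gripper and withdrew straight up.

**Last checks**
- The networks put the hook seat in the side picture within a pixel of where a home hook should be. In the top picture they put it about 3 pixels off.
- The overlay drawn with the saddle at 90 mm fits the pictures; the one at 98 mm (hook still on the rail) does not.
- In the last top view the beaker, jar, vial and yellow basket stand where they did at the start.

**What did not match**
- Once released, the basket leans by roughly 8 degrees: its grip tips towards the inside of the bath and the cage leans on the wall. My upright model missed the grip by about 10 mm; adding that tilt and shifting the hook 4 mm inward fitted. I take this to be the hook's natural slack on the wall.
- While the basket was held, the side pictures showed it about 1 pixel higher than my model. I put this down to calibration and relied on touch for the heights.

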